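Turn a chip carrier face up against the stop rail

TASK

The white chip carrier, a flat plate on the bench in front of the metal stop rail, lies with its chips face down; turn it over so that the chips can be read. Do not grip or lift it: with the fingertips push it along the bench against the rail until it tips up and leans there, then reach behind its raised edge and push that back towards the robot so that the carrier falls over and lies flat on the bench in front of the rail, chips up. Leave the beaker, the wash bottle and the sample box where they stand.

Things in the scene. Friction and masses are not known exactly. Their poses are not given: they have to be found in the camera images.
- carrier: chip carrier: loose white plastic plate 70 x 90 x 8 mm (its x, y, z), 50 to 85 g. Origin mid-plate (4 mm above the bench when flat). Its z axis is the normal of the chipless back (grey outline), up at the start, down once turned over; the chips (green, in a black window) are on the -z face. It starts 75 to 115 mm in front of the rail, 90 mm edges within 0.2 rad of parallel to it.
- stop_rail: aluminium stop rail fixed to the bench, 280 mm long along its y, 37 mm high. Origin on the bench at the foot of its front, mid-length; x points away from carrier and robot, z up. The hollow front is three flat slopes that an edge climbs, (x, z) mm: (0, 0), (15.4, 12), (24.1, 24), (29.9, 37). Back upright at x = 37; two feet 4 mm high behind it, to x = 57, at y = -120 and 120.
- rail_top (a point): middle of the rail's top front edge, (29.9, 0, 37) mm in the rail's frame. The metal is smooth (friction about 0.6), the matt bench top grips more (0.85). With its lower edge pushed to the rail's foot the carrier leans on this edge at about 51 degrees and stays when let go; its upper edge is then about 55 mm above the bench and 40 to 48 mm beyond the foot.
- corner0 (a point): corner of the carrier at its (+35, +45, 0) mm
- corner1 (a point): corner of the carrier at its (+35, -45, 0) mm
- corner2 (a point): corner of the carrier at its (-35, +45, 0) mm
- corner3 (a point): corner of the carrier at its (-35, -45, 0) mm
- beaker: bystander: glass beaker, 52 mm across, 60 mm high, origin under its centre, z up
- wash_bottle: bystander: white wash bottle with red cap and bent spout, 58 mm across, 168 mm high, origin under its centre, z up; the spout reaches 51 mm out along its x axis at 150 to 170 mm height
- sample_box: bystander: clear plastic box with a yellow block in it, 74 x 74 x 50 mm high, origin under its centre, z up
Things that resemble listed ones, but are neither listed nor needed, are in the scene too. What is meant by the carrier is not purple or yellow, and is the larger of those in its own colour.

How it is judged:
By the outcome, as a careful person would: the job done as asked, in the order asked, and still so for the second after the job is handed in, with the robot touching nothing.
It also fails if it takes over 51 s, if anything falls off the work surface, if the arm or the gripper's body presses on something with over 40 N, if the wrist force passes 120 N, or if a joint passes its speed limit or range.

ROBOT

A 7-joint arm with a two-finger parallel gripper is mounted at the origin on the work surface. World frame = base frame: x ahead of the robot, y to its left, z up, the work surface at z = 0. Lengths are in mm, angles in rad, forces in N, time in s.
With the tool pointing down it reaches from about 425 to 1025 mm from the base axis. Payload 9.4 kg.
Tool frame: the origin (TCP) lies between the finger pads; the fingertips stand ahead of it and the grasp point (between the pads) lies 11 mm behind it (tip_extent is the z of the fingertips in the tool frame, in mm); z points along the fingers, y is the line along which they close (so a half turn about z gives the same grasp; the last joint's range is limited). The gripper opens to 85 mm and grips with 20 to 120 N. Pads are 22 mm wide; open, the fingers measure 114 mm over their backs; the gripper's body (76 mm by 85 mm) begins 54 mm behind the grasp point. The pads swing forward as they close: fully open they stand 13 mm farther back than shut.
Start: joints at [1.092, 0.599, -0.003, 1.599, 0.002, 0.943, -0.08], TCP at [283.521, -667.263, 239.275] pointing down, gripper open.
Joint ranges: [-2.57, 2.57], [-0.35, 1.97], [-1.29, 1.29], [0.11, 2.56], [-1.05, 4.19], [0.11, 1.86], [-2.63, 2.63]. Speed limits (rad/s): [2.22, 2.22, 3.01, 3.01, 3.14, 3.14, 3.14].

INTERFACE

Orientations are given as a unit quaternion [x, y, z, w].
In Python, from cell import read_state, read_camera, finish_job, find_in, tip_extent gives the robot as it stands.
- The arm moves only by the tool move_arm, never from a script. Its arguments are lists of equal length, an entry for each row: "delta_pos": the shift along the tool's x, y, z scaled (see below), a list of three; "yaw": the turn about the tool's z scaled (see below). A call has 1 to 10 rows; each row shifts and turns the commanded pose from where the row before left it, along the tool's axes as they then stand; what a row does not reach is not made up. The controller multiplies each number of a shift by 25 mm and each number of a turn by 5 degrees. A row lasts 1/8 s, in which the tool goes at most 62.5 mm and 10.7 degrees, less where a joint would pass 70% of its speed; a pose out of reach is approached as far as the arm can. A call with a number of a shift or a turn outside -1 to 1 is refused whole. A call with a gripper value outside its range is refused whole. "fingers" is the opening, from 0 (shut) to 1 (fully open), set as the call begins (left out, the last holds). The fingers move at their own pace and stop on an object; the grip force is fixed at half the most. Time passes only in rows, so rows that do not move let the fingers close. It gives the time, the measured TCP pose, the force, the opening and the grip force at its end, in the units of the state.
- read_state(): the state, without advancing time (a new reading comes with each control period).
- read_camera(name): name is "scene" or "top" or "wrist"; returns a dict with "pixels" (420x560x3 uint8, red, green, blue), "depth" (420x560 float32, mm along the optical axis (not along the pixel's ray), 0 where there is no reading), "fx", "fy", "cx", "cy" (pixels), "k1" (the pictures are not rectified: a ray, as slopes to the right and down, at radius r is drawn at 1 + k1 r^2 times it, then the intrinsics apply), "rvec" (rotation vector, rad) and "tvec" (3), from world to camera coordinates, as OpenCV has them. Camera axes: x right, y down, z forward; pixel columns grow to the right and rows downward; lengths in mm; the calibration is good to about 2 mm. A picture is of the moment at which its call begins.
- finish_job(): hands the job in; it is judged then, once.
Trained networks look in the newest picture that a camera, given by its name, has taken for a name from the list of things; names that differ only in an ending like _2 or _b are one class to them, and where a whole thing is asked for, a point or a joint stands for the part that bears it (a point fixed in the world has none). Each returns a list of dicts, best first, with "p" (0 to 1); they miss things now and then, are a little off and sometimes report something else, mostly with a low value. They report only what shows in the picture. A call takes as long as a camera call. They do not tell look-alikes from the thing itself.
- find_in(name, camera): "box" ([left, top, right, bottom] in pixels, round what is visible of it).
The state is a dict: "t": time; "joint_positions": joint angles; "dq": joint speeds; "effort": joint torques, N m; "eef_pos": TCP position; "tcp_rot": TCP orientation; "ft_force": force on the tool from outside, world axes, zero at the start; "moment": the same for the moment, N m; "gripper_width": finger opening in mm; "gripper_force": force on a finger pad.
Only numpy, scipy, OpenCV 4.12 (cv2) and the standard library are available. Lean on these libraries where they do the work, as an engineer would, in place of code of your own. Each camera call takes 0.05 s, during which the arm holds its last target. There are 200 camera calls.

## Working session

There is one attempt and no reset: what is moved stays moved. The work goes in short steps, Python scripts to look and compute and a tool call to move; the robot and the scene stay as the last step left them, time stands still between calls to the robot, and variables do not carry over. Pictures are saved under pics/ and viewed, at most 13 in all, crops included, and the job is handed in when it is done.

Besides the shell and the picture viewer there is one more tool, called after "Emit:" by a JSON object that holds its "fn" and its "kwargs". move_arm: Moves the arm, as the interface text tells. Its arguments: {"type":"object","properties":{"delta_pos":{"type":"array","items":{"type":"array","items":{"type":"number"}}},"yaw":{"type":"array","items":{"type":"number"}},"fingers":{"type":"number"}},"required":["delta_pos","yaw"]}

```bash
mkdir -p pics; cat > h.py <<'E'
import numpy as np, cv2
from cell import *
def cam(name,save=None):
    c=read_camera(name)
    if save: cv2.imwrite('pics/'+save,c['pixels'][:,:,::-1])
    return c
def KD(c): return np.array([[c['fx'],0,c['cx']],[0,c['fy'],c['cy']],[0,0,1.]]),np.array([c['k1'],0,0,0,0.])
def ray(c,uv):
    K,D=KD(c); uv=np.array(uv,float).reshape(-1,1,2)
    n=cv2.undistortPoints(uv,K,D).reshape(-1,2); R=cv2.Rodrigues(np.array(c['rvec'],float))[0]
    d=np.c_[n,np.ones(len(n))]@R; o=-R.T@np.array(c['tvec'],float).ravel(); return o,d
def onz(c,uv,z):
    o,d=ray(c,uv); return o+d*((z-o[2])/d[:,2])[:,None]
def dep(c,uv):
    o,d=ray(c,uv); uv=np.array(uv).reshape(-1,2).astype(int); return o+d*c['depth'][uv[:,1],uv[:,0]][:,None]
def proj(c,p):
    K,D=KD(c); return cv2.projectPoints(np.array(p,float).reshape(-1,1,3),np.array(c['rvec'],float),np.array(c['tvec'],float),K,D)[0].reshape(-1,2)
E
python3 - <<'E'
from h import *
s=read_state();print(s['t'],s['eef_pos'],s['tcp_rot'],s['gripper_width'],tip_extent)
a=cam('top','top0.png')
for n in ['carrier','stop_rail','beaker','wash_bottle','sample_box']:
    for f in find_in(n,'top'): print('top',n,f)
b=cam('scene','scene0.png')
for n in ['carrier','stop_rail']:
    for f in find_in(n,'scene'): print('scene',n,f)
E
```

```text
0.0 [ 283.32968218 -666.83621393  238.40095509] [ 9.79879845e-01  1.99586704e-01 -2.27789332e-04 -7.64778175e-04] 85.72181123322466 8.0
top carrier {'box': [223.5, 279.2, 265.8, 331.0], 'p': 0.88}
top carrier {'box': [331.5, 267.0, 360.1, 295.8], 'p': 0.78}
top carrier {'box': [383.2, 242.7, 419.2, 277.7], 'p': 0.67}
top carrier {'box': [272.4, 217.0, 316.6, 254.2], 'p': 0.55}
top stop_rail {'box': [236.5, 147.3, 364.4, 207.8], 'p': 0.91}
top beaker {'box': [190.9, 236.4, 215.3, 262.7], 'p': 0.67}
top wash_bottle {'box': [396.5, 109.2, 428.4, 147.0], 'p': 0.59}
top sample_box {'box': [415.7, 167.1, 463.0, 215.0], 'p': 0.82}
scene carrier {'box': [264.6, 148.7, 295.5, 178.3], 'p': 0.8}
scene carrier {'box': [203.5, 197.2, 230.3, 222.8], 'p': 0.69}
scene carrier {'box': [250.9, 199.5, 295.2, 235.8], 'p': 0.67}
scene carrier {'box': [168.8, 231.9, 196.6, 252.7], 'p': 0.66}
scene stop_rail {'box': [259.0, 215.1, 337.4, 297.9], 'p': 0.69}
```

View pics/top0.png

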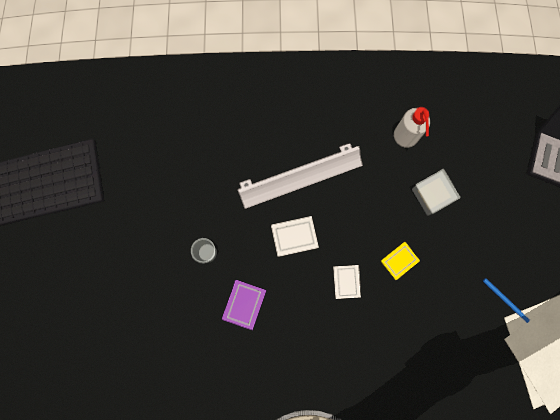

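View pics/scene0.png

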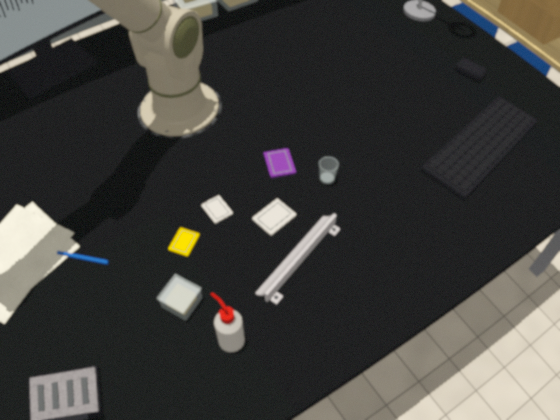

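Top picture: purple plate (244,305), yellow (400,260), small white (347,282) and larger white (295,236). The larger white one in front of the rail fits; I'll confirm it in a crop and measure it.

```bash
cat > m.py <<'E'
from h import *
def plate(c,box,z=8,thr=170):
    l,t,r,b=[int(v) for v in box]
    m=np.zeros(c['depth'].shape,np.uint8); g=c['pixels'].min(2)
    m[t-6:b+6,l-6:r+6]=(g[t-6:b+6,l-6:r+6]>thr)
    cs,_=cv2.findContours(m,cv2.RETR_EXTERNAL,cv2.CHAIN_APPROX_NONE); k=max(cs,key=cv2.contourArea)
    p=onz(c,k.reshape(-1,2),z)[:,:2].astype(np.float32)
    return cv2.minAreaRect(p),cv2.boxPoints(cv2.minAreaRect(p))
E
python3 - <<'E'
from m import *
c=cam('top'); im=c['pixels'][:,:,::-1]
cv2.imwrite('pics/crop.png',cv2.resize(im[135:320,220:430],None,fx=3.2,fy=3.2,interpolation=cv2.INTER_CUBIC))
for n,b in [('big',[273,217,317,254]),('small',[333,266,361,297])]: print(n,plate(c,b,8,120))
# rail via depth
l,t,r,b=232,140,372,212
uv=np.array([(u,v) for v in range(t,b) for u in range(l,r)])
P=dep(c,uv); ok=c['depth'][uv[:,1],uv[:,0]]>0
top=P[ok&(P[:,2]>30)&(P[:,2]<45)]
print(len(top),cv2.minAreaRect(top[:,:2].astype(np.float32)),cv2.boxPoints(cv2.minAreaRect(top[:,:2].astype(np.float32))),np.percentile(top[:,2],[5,50,95]))
rl=P[ok&(P[:,2]>3)&(P[:,2]<45)]
print(cv2.boxPoints(cv2.minAreaRect(rl[:,:2].astype(np.float32))))
# bright contour of rail: front foot line z=0
m=np.zeros(c['depth'].shape,np.uint8); g=c['pixels'].min(2); m[t:b,l:r]=g[t:b,l:r]>80
k=max(cv2.findContours(m,0,1)[0],key=cv2.contourArea); q=cv2.approxPolyDP(k,3,True).reshape(-1,2)
print(np.c_[q,onz(c,q,0)[:,:2],onz(c,q,37)[:,:2]].round(0))
print(proj(c,[[0,0,0]]), onz(c,[280,210],0))
for n,u in [('beaker',(203,250)),('bottle',(405,135)),('box',(436,192))]: print(n,onz(c,u,0))
E
```

```text
big (((504.9819641113281, 18.867382049560547), (71.46086120605469, 91.3018569946289), 11.279346466064453), array([[461.01266 ,  56.647964],
       [478.87064 , -32.89042 ],
       [548.9513  , -18.9132  ],
       [531.09326 ,  70.62518 ]], dtype=float32))
small (((403.6518859863281, -92.38739013671875), (69.6282958984375, 55.463462829589844), 2.3085105419158936), array([[ 367.74896,  -66.08048],
       [ 369.98303, -121.49894],
       [ 439.5548 , -118.6943 ],
       [ 437.32074,  -63.27584]], dtype=float32))
648 ((645.1610107421875, 5.025390625), (13.78591537475586, 279.154052734375), 19.7103214263916) [[ 591.59753  134.09982]
 [ 685.74634 -128.69855]
 [ 698.7245  -124.04904]
 [ 604.5757   138.74933]] [31.05256124 35.47254837 39.25095047]
[[ 556.98413 -154.84593]
 [ 720.8529  -157.84349]
 [ 726.56067  154.18745]
 [ 562.6919   157.18501]]
[[ 358.  146.  708. -131.  697. -125.]
 [ 352.  148.  704. -117.  693. -111.]
 [ 349.  143.  715. -110.  704. -105.]
 [ 340.  146.  709.  -89.  698.  -85.]
 [ 338.  153.  692.  -84.  682.  -80.]
 [ 258.  182.  628.   97.  620.   95.]
 [ 240.  182.  629.  138.  621.  134.]
 [ 238.  191.  609.  142.  601.  139.]
 [ 244.  207.  572.  129.  566.  126.]
 [ 362.  165.  663. -138.  654. -132.]]
[[307.48949852 469.69403176]] [[563.84708321  49.1448847    0.        ]]
beaker [[477.83025406 219.77562462   0.        ]]
bottle [[ 733.40489528 -241.01779682    0.        ]]
box [[ 598.62560696 -303.96727963    0.        ]]
```

View pics/crop.png

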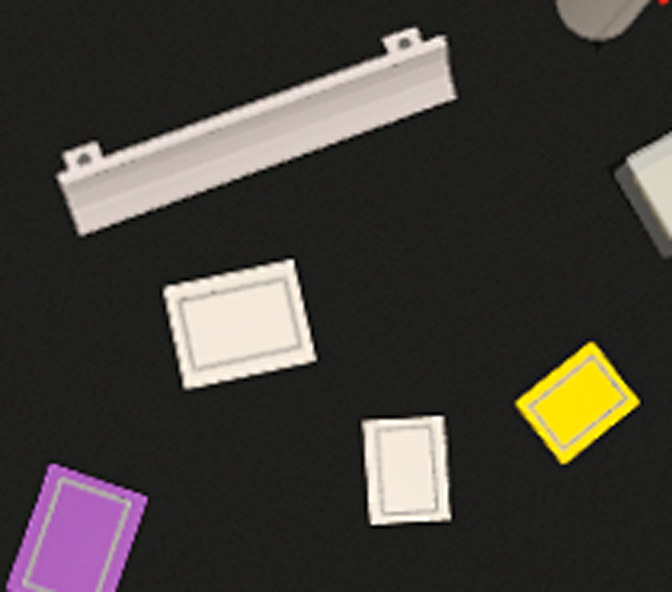

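The crop shows the larger white plate (crop 240,325), measured at 71 x 91 mm. It's chipless side up in front of the rail, so it is the carrier. Next I'll refine the rail line.

```bash
cat >> m.py <<'E'
import json
def rail():
    j=json.load(open('rail.json')); return np.array(j['F']),j['psi']
def w2r(p):
    F,a=rail(); d=np.atleast_2d(p)[:,:2]-F; return np.c_[d@[np.cos(a),np.sin(a)],d@[-np.sin(a),np.cos(a)]]
def toolgo(rx,ry,z):
    "rows units from state to rail-frame target"
    s=read_state(); F,a=rail(); X=np.array([np.cos(a),np.sin(a)]);Y=np.array([-X[1],X[0]])
    T=np.r_[F+rx*X+ry*Y,z]; d=T-s['eef_pos']
    from scipy.spatial.transform import Rotation as Ro
    R=Ro.from_quat(s['tcp_rot']).as_matrix()
    print('t',s['t'],'here rail',w2r(s['eef_pos'])[0].round(1),s['eef_pos'].round(1),'units',(R.T@d/25).round(2),'yaw units',((np.arctan2(R[1,0],R[0,0])-a)*180/np.pi/5).round(2))
E
python3 - <<'E'
from m import *
c=cam('top'); g=c['pixels'].astype(float).mean(2)
def edge(z,rows,cols,sgn):
    pts=[]
    for u in cols:
        lo,hi=rows(u); col=g[lo:hi+1,u]; d=sgn*np.diff(col); i=d.argmax()
        w=np.clip(d[max(i-1,0):i+2],0,None); pts.append((u,lo+.5+(w*np.arange(max(i-1,0),max(i-1,0)+len(w))).sum()/w.sum()))
    P=onz(c,pts,z)[:,:2].astype(np.float32); vx,vy,x,y=cv2.fitLine(P,cv2.DIST_HUBER,0,.01,.01).ravel()
    if vy>0: vx,vy=-vx,-vy
    return np.array([x,y]),np.arctan2(vx,-vy)
foot=lambda u:(int(207-(u-244)*42/118)-8,int(207-(u-244)*42/118)+8)
p,a=edge(0,foot,range(250,356),-1); print(p,np.degrees(a))
back=lambda u:(int(190-(u-242)*41/118)-7,int(190-(u-242)*41/118)+5)
p2,a2=edge(37,back,range(262,336),1); print(p2,np.degrees(a2))
X=np.array([np.cos(a),np.sin(a)]);Y=np.array([-X[1],X[0]])
print('depth foot->back',(p2-p)@X)
ends=onz(c,[[244,207],[362,165]],0)[:,:2]; mid=ends.mean(0); F=p+((mid-p)@Y)*Y
json.dump({'F':F.tolist(),'psi':float(a)},open('rail.json','w')); print(F)
r=plate(c,[273,217,317,254],8,120); print(w2r(r[1]),w2r(r[0][0]))
toolgo(-165,60,239)
E
```

```text
[624.6668   -29.525908] 19.45917
[654.0687      2.3253953] 19.402605
depth foot->back 38.33324
[615.98716376  -4.95972613]
[[-125.59853794  109.71604321]
 [-138.58900399   19.34305475]
 [ -67.85511337    9.17555858]
 [ -54.86470487   99.54856738]] [[-96.72684004  59.44580598]]
t 0.55 here rail [-534.1 -513.7] [ 283.5 -667.3  239.3] units [ 1.616e+01 -2.199e+01  1.000e-02] yaw units 0.71
```

Emit:
{"fn": "move_arm", "kwargs": {"delta_pos": [[0,0,0],[1,-1,0],[1,-1,0],[1,-1,0],[1,-1,0],[1,-1,0],[1,-1,0],[1,-1,0],[1,-1,0],[1,-1,0]], "yaw": [0.71,0,0,0,0,0,0,0,0,0], "fingers": 0.5}}

```text
t: 1.8
eef_pos: [421.2, -379.1, 239.5]
tcp_rot: [0.986, 0.169, 0.0, 0.0]
ft_force: [0.8, 0.8, -0.0]
gripper_width: 42.7
gripper_force: 0.0
```

Emit:
{"fn": "move_arm", "kwargs": {"delta_pos": [[0.7,-1,0],[0.7,-1,0],[0.7,-1,0],[0.7,-1,0],[0.7,-1,0],[0.7,-1,0],[0.7,-1,0],[0.7,-1,0],[0.7,-1,0],[0.7,-1,0]], "yaw": [0,0,0,0,0,0,0,0,0,0]}}

```text
t: 3.05
eef_pos: [502.6, -85.2, 239.5]
tcp_rot: [0.986, 0.169, 0.0, 0.0]
ft_force: [0.1, -0.3, 0.2]
gripper_width: 42.7
gripper_force: 0.0
```

```bash
python3 -c "
from m import *
toolgo(-165,60,60)"
```

```text
t 3.05 here rail [-133.6  -37.9] [502.6 -85.2 239.5] units [-1.26 -3.92  7.18] yaw units 0.0
```

Emit:
{"fn": "move_arm", "kwargs": {"delta_pos": [[-0.3,-1,0],[-0.3,-1,0.5],[-0.3,-1,1],[-0.3,-0.9,1],[0,0,1],[0,0,1],[0,0,1],[0,0,1],[0,0,0.7],[0,0,0]], "yaw": [0,0,0,0,0,0,0,0,0,0]}}

```text
t: 4.3
eef_pos: [441.2, -4.1, 58.5]
tcp_rot: [0.986, 0.169, -0.001, -0.0]
ft_force: [-0.6, -0.5, 0.4]
gripper_width: 42.6
gripper_force: 0.0
```

```bash
python3 -c "
from m import *
toolgo(-165,60,20)
c=cam('wrist','w1.png'); cam('scene','s1.png')
a=cv2.imread('pics/w1.png');b=cv2.imread('pics/s1.png')
b=cv2.resize(b[110:310,150:400],None,fx=2.1,fy=2.1)
cv2.imwrite('pics/p1.png',cv2.resize(np.hstack([cv2.resize(a,(560,420)),b]),(800,310)))
print(c['rvec'],c['tvec'])
"
```

```text
t 4.3 here rail [-164.5   59. ] [441.2  -4.1  58.5] units [-0.02 -0.04  1.54] yaw units 0.01
[-2.35226273  1.66569653  0.25733251] [-150.13533632  409.42912119  331.71888855]
```

View pics/p1.png

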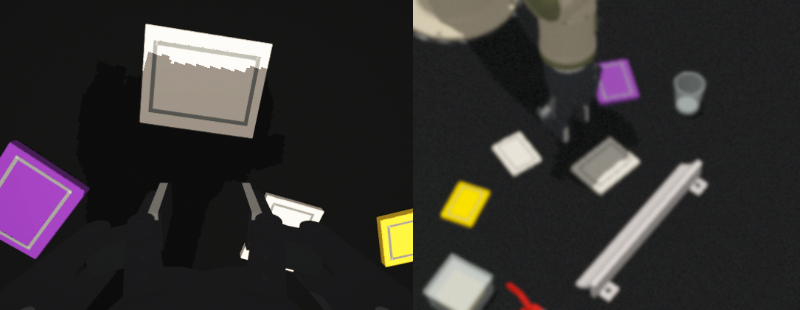

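Wrist and scene pictures: open fingers stand behind the carrier (200,80), clear of the small white and purple plates. Now down.

Emit:
{"fn": "move_arm", "kwargs": {"delta_pos": [[0,0,0.6],[0,0,0.6],[0,0,0.5],[0,0,0.1],[0,0,0]], "yaw": [0,0,0,0,0]}}

```text
t: 5.03
eef_pos: [441.9, -5.7, 25.1]
tcp_rot: [0.986, 0.169, -0.002, 0.002]
ft_force: [0.3, -0.2, 0.1]
gripper_width: 43.0
gripper_force: 0.0
```

Emit:
{"fn": "move_arm", "kwargs": {"delta_pos": [[0,0,0.08],[0,0,0]], "yaw": [0,0]}}

```text
t: 5.28
eef_pos: [441.8, -5.6, 22.9]
tcp_rot: [0.986, 0.169, -0.002, 0.002]
ft_force: [0.4, 0.6, 0.2]
gripper_width: 42.6
gripper_force: 0.0
```

Emit:
{"fn": "move_arm", "kwargs": {"delta_pos": [[0,0,0.08],[0,0,0]], "yaw": [0,0]}}

```text
t: 5.52
eef_pos: [441.5, -5.6, 20.7]
tcp_rot: [0.986, 0.169, -0.002, 0.002]
ft_force: [-0.1, -0.2, 0.3]
gripper_width: 42.5
gripper_force: 0.0
```

Emit:
{"fn": "move_arm", "kwargs": {"delta_pos": [[0,0,0.1],[0,0,0.1],[0,0,0.1],[0,0,0]], "yaw": [0,0,0,0]}}

```text
t: 6.02
eef_pos: [441.3, -5.6, 13.0]
tcp_rot: [0.986, 0.169, -0.003, 0.002]
ft_force: [0.3, 0.4, -0.3]
gripper_width: 42.6
gripper_force: 0.0
```

```bash
python3 -c "
from m import *
s=read_state();print(s['joint_positions'].round(3) if hasattr(s['joint_positions'],'round') else s['joint_positions'])
toolgo(-165,60,8)"
```

```text
[-0.023  0.711 -0.138  2.386  1.044  0.108 -2.401]
t 6.025 here rail [-164.9   57.6] [441.3  -5.6  13. ] units [-0.  -0.1  0.2] yaw units 0.01
```

Emit:
{"fn": "move_arm", "kwargs": {"delta_pos": [[0.2,0,0],[0.2,0,0],[0,0,0.1],[0,0,0.06],[0,0,0]], "yaw": [0,0,0,0,0]}}

```text
t: 6.65
eef_pos: [450.4, -2.3, 8.6]
tcp_rot: [0.986, 0.169, -0.003, 0.002]
ft_force: [0.7, -0.7, 0.5]
gripper_width: 42.4
gripper_force: 0.0
```

```bash
python3 -c "
from m import *
s=read_state();print(s['joint_positions'].round(3), s['ft_force'])
toolgo(-155,60,8)"
```

```text
[-2.000e-03  7.230e-01 -1.760e-01  2.365e+00  1.058e+00  1.370e-01
 -2.420e+00] [ 0.6662709  -0.67962793  0.46914852]
t 6.65 here rail [-155.2   57.7] [450.4  -2.3   8.6] units [ 0.01 -0.09  0.02] yaw units 0.01
```

Emit:
{"fn": "move_arm", "kwargs": {"delta_pos": [[0,0,0.06],[0,0,0]], "yaw": [0,0]}}

```text
t: 6.9
eef_pos: [450.6, -2.2, 7.2]
tcp_rot: [0.986, 0.169, -0.003, 0.002]
ft_force: [0.0, -0.4, -0.7]
gripper_width: 42.9
gripper_force: 0.0
```

Emit:
{"fn": "move_arm", "kwargs": {"delta_pos": [[0,0,0.05],[0,0,0]], "yaw": [0,0]}}

```text
t: 7.15
eef_pos: [450.7, -2.2, 6.3]
tcp_rot: [0.986, 0.169, -0.002, 0.002]
ft_force: [-1.1, -0.6, 4.2]
gripper_width: 42.8
gripper_force: 2.4
```

Emit:
{"fn": "move_arm", "kwargs": {"delta_pos": [[0,0,0.05],[0,0,0]], "yaw": [0,0]}}

```text
t: 7.4
eef_pos: [450.7, -2.2, 6.1]
tcp_rot: [0.986, 0.169, -0.002, 0.002]
ft_force: [-2.0, -0.7, 27.7]
gripper_width: 42.9
gripper_force: 13.8
```

Emit:
{"fn": "move_arm", "kwargs": {"delta_pos": [[0,0,-0.12],[0.4,0,0],[0.4,0,0],[0.4,0,0],[0.4,0,0],[0.4,0,0],[0.4,0,0],[0.4,0,0],[0,0,0]], "yaw": [0,0,0,0,0,0,0,0,0]}}

```text
t: 8.52
eef_pos: [517.8, 21.6, 7.3]
tcp_rot: [0.986, 0.169, -0.002, 0.001]
ft_force: [-0.1, -0.1, -0.3]
gripper_width: 42.7
gripper_force: 0.0
```

```bash
python3 -c "
from m import *
toolgo(-80,60,8)
print(read_state()['joint_positions'].round(2))
c=cam('top','t2.png');cam('scene','s2.png')
a=cv2.imread('pics/t2.png')[140:300,190:400];b=cv2.imread('pics/s2.png')[150:310,190:400]
cv2.imwrite('pics/p2.png',cv2.resize(np.hstack([a,b]),(798,304),interpolation=2))
"
```

```text
t 8.525 here rail [-83.7  57.8] [517.8  21.6   7.3] units [ 0.15 -0.09 -0.03] yaw units 0.0
[ 0.12  0.77 -0.4   2.2   0.92  0.35 -2.3 ]
```

View pics/p2.png

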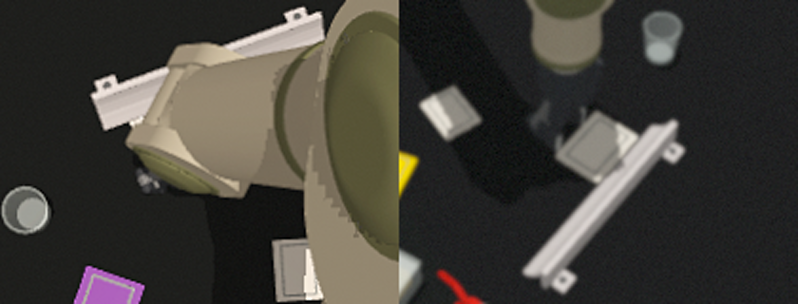

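The scene shows the carrier aligned with the rail's front. I'll push on slowly.

Emit:
{"fn": "move_arm", "kwargs": {"delta_pos": [[0.2,0,-0.03],[0.25,0,0],[0.25,0,0],[0.25,0,0],[0.25,0,0],[0.25,0,0],[0.25,0,0],[0.25,0,0]], "yaw": [0,0,0,0,0,0,0,0]}}

```text
t: 9.62
eef_pos: [563.5, 37.7, 7.9]
tcp_rot: [0.986, 0.169, -0.002, 0.001]
ft_force: [0.6, -0.2, -0.4]
gripper_width: 42.7
gripper_force: 0.3
```

Emit:
{"fn": "move_arm", "kwargs": {"delta_pos": [[0.2,0,0],[0.2,0,0],[0,0,0]], "yaw": [0,0,0]}}

```text
t: 10.0
eef_pos: [572.6, 41.0, 7.8]
tcp_rot: [0.986, 0.169, -0.002, 0.001]
ft_force: [-0.3, 0.7, 1.1]
gripper_width: 42.6
gripper_force: 0.0
```

```bash
python3 -c "
from m import *
toolgo(-17,60,8)
cam('wrist','w3.png');cam('scene','s3.png')
a=cv2.imread('pics/w3.png');b=cv2.resize(cv2.imread('pics/s3.png')[180:285,220:360],(560,420),interpolation=2)
cv2.imwrite('pics/p3.png',cv2.resize(np.hstack([a,b]),(800,300)))
"
```

```text
t 10.0 here rail [-25.6  57.8] [572.6  41.    7.8] units [ 0.34 -0.09 -0.01] yaw units 0.0
```

View pics/p3.png

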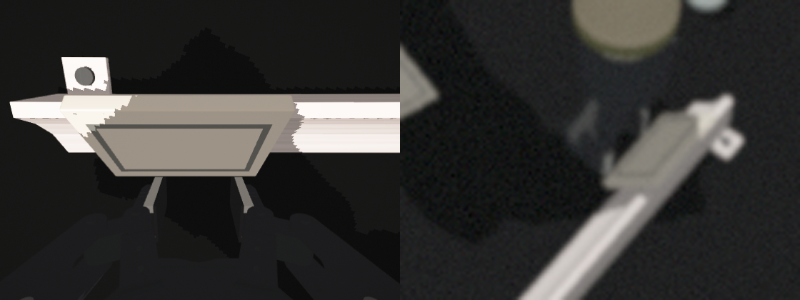

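The wrist view shows the carrier tipped up, its upper edge (180,95) at the rail top and both fingers on its lower edge (155,178 / 240,178).

Emit:
{"fn": "move_arm", "kwargs": {"delta_pos": [[0.12,0,0],[0.12,0,0],[0,0,0]], "yaw": [0,0,0]}}

```text
t: 10.48
eef_pos: [578.0, 42.8, 7.8]
tcp_rot: [0.986, 0.169, -0.003, 0.002]
ft_force: [-0.5, 0.2, -0.3]
gripper_width: 42.4
gripper_force: 0.0
```

Emit:
{"fn": "move_arm", "kwargs": {"delta_pos": [[0.1,0,0],[0,0,0]], "yaw": [0,0]}}

```text
t: 10.72
eef_pos: [580.3, 43.6, 7.7]
tcp_rot: [0.986, 0.169, -0.003, 0.002]
ft_force: [-1.0, 0.1, -1.1]
gripper_width: 42.9
gripper_force: 0.0
```

```bash
cat > lean.py <<'E'
from m import *
import sys
toolgo(-17,60,8)
c=cam('wrist',sys.argv[1])
v,u=np.mgrid[100:260:2,60:480:2]; uv=np.c_[u.ravel(),v.ravel()]
P=dep(c,uv); r=w2r(P); z=P[:,2]; k=(c['depth'][uv[:,1],uv[:,0]]>0)
for y0 in (25,40,58,75,95):
    q=k&(abs(r[:,1]-y0)<3)&(z>4)&(r[:,0]>-15)&(r[:,0]<80)
    o=np.argsort(r[q,0]); print(y0,[(int(a),int(b)) for a,b in zip(r[q,0][o][::4],z[q][o][::4])])
E
python3 lean.py w4.png
```

```text
t 10.725 here rail [-17.5  57.7] [580.3  43.6   7.7] units [ 0.02 -0.09 -0.01] yaw units 0.0
25 [(-12, 8), (-6, 6), (-6, 7), (-4, 8), (-3, 10), (-2, 12), (0, 14), (0, 15), (2, 17), (2, 18), (3, 19), (5, 21), (6, 22), (7, 23), (7, 23), (9, 25), (9, 26), (11, 28), (11, 29), (12, 29), (13, 30), (14, 32), (14, 32), (15, 34), (16, 34), (17, 35), (17, 36), (18, 36), (18, 37), (19, 38), (20, 39), (20, 39), (21, 40), (21, 40), (22, 41), (22, 43), (23, 42), (23, 43), (24, 44), (24, 45), (25, 45), (25, 46), (26, 46), (26, 47), (27, 47), (27, 48), (27, 48), (28, 49), (28, 49), (29, 50), (29, 50), (30, 51), (30, 51), (31, 52), (31, 52), (31, 53), (31, 53), (32, 54), (32, 54), (33, 55), (33, 54), (33, 55), (34, 56), (34, 55), (34, 56), (34, 57), (35, 57), (35, 57), (35, 58), (35, 4), (35, 14), (35, 14), (35, 14), (36, 10), (36, 58), (36, 58), (36, 60), (36, 58), (36, 59), (37, 59), (37, 58), (37, 59), (37, 58), (37, 58), (37, 59), (38, 59), (38, 58), (38, 58), (38, 59), (38, 57), (39, 59), (39, 57), (39, 58), (39, 58), (39, 56), (39, 57), (39, 55), (40, 56), (40, 57), (40, 55), (40, 56), (40, 57)
[... 3958 characters left out ...]
 47), (27, 48), (28, 48), (28, 49), (29, 49), (29, 50), (30, 51), (30, 52), (30, 51), (30, 52), (31, 52), (31, 52), (31, 53), (32, 54), (32, 54), (32, 54), (33, 55), (33, 54), (33, 55), (34, 55), (34, 57), (34, 57), (35, 57), (35, 58), (35, 58), (35, 9), (35, 9), (36, 4), (36, 5), (36, 10), (36, 58), (36, 6), (36, 59), (36, 57), (36, 58), (36, 59), (37, 58), (37, 59), (37, 59), (37, 58), (37, 58), (38, 59), (38, 58), (38, 58), (38, 59), (38, 57), (38, 58), (39, 57), (39, 57), (39, 58), (39, 56), (39, 56), (39, 57), (39, 55), (40, 56), (40, 57), (40, 55), (40, 56), (40, 56), (40, 55), (41, 56), (41, 56), (41, 55), (41, 55), (41, 55), (41, 54), (41, 55), (42, 55), (42, 54), (42, 54), (42, 55)]
```

View pics/w4.png

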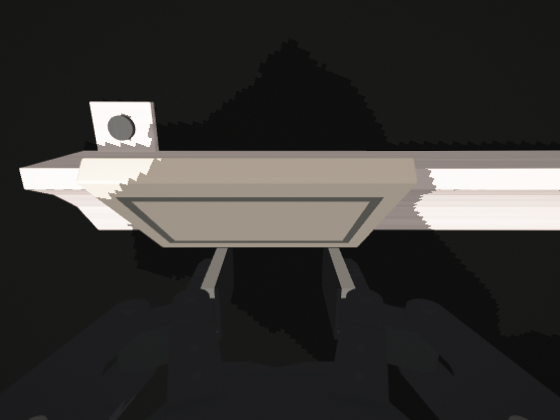

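Lower edge at the foot, leaning at 51°, upper edge at rail x≈37–43, z≈59–54; the view shows it square (edge rows 160–185). Now I back off, go up, go over and come down behind.

Emit:
{"fn": "move_arm", "kwargs": {"delta_pos": [[-0.2,0,0],[-0.5,0,0],[0,0,-0.7],[0,0,-1],[0,0,-1],[0,0,-1],[0,0,-0.8],[0,0,0]], "yaw": [0,0,0,0,0,0,0,0]}}

```text
t: 11.78
eef_pos: [564.9, 38.2, 122.2]
tcp_rot: [0.986, 0.169, -0.001, 0.002]
ft_force: [0.3, -0.6, -0.3]
gripper_width: 42.7
gripper_force: 0.0
```

Emit:
{"fn": "move_arm", "kwargs": {"delta_pos": [[0.5,0,0],[1,0,0],[1,0,0],[1,0,0],[0.7,0,0],[0,0,0]], "yaw": [0,0,0,0,0,0]}}

```text
t: 12.52
eef_pos: [663.9, 74.1, 118.3]
tcp_rot: [0.986, 0.169, -0.003, 0.001]
ft_force: [-0.6, -0.3, -0.1]
gripper_width: 42.8
gripper_force: 0.0
```

```bash
python3 -c "
from m import *
toolgo(70,58,49)
cam('scene','s5.png');cam('top','t5.png')
a=cv2.resize(cv2.imread('pics/t5.png')[120:260,210:397],(400,300));b=cv2.resize(cv2.imread('pics/s5.png')[180:285,220:360],(400,300),interpolation=2)
cv2.imwrite('pics/p5.png',np.hstack([a,b]))
"
```

```text
t 12.525 here rail [71.5 58.6] [663.9  74.1 118.3] units [-0.04  0.02  2.77] yaw units 0.01
```

View pics/p5.png

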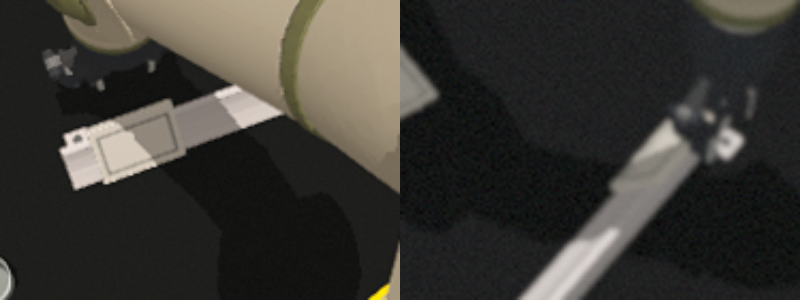

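The carrier still leans (top crop 140,145) with the gripper beyond it. Now down, then back.

Emit:
{"fn": "move_arm", "kwargs": {"delta_pos": [[0,0,0.7],[0,0,0.8],[0,0,0.8],[0,0,0.47],[0,0,0]], "yaw": [0,0,0,0,0]}}

```text
t: 13.25
eef_pos: [662.1, 72.9, 49.1]
tcp_rot: [0.986, 0.169, -0.004, 0.002]
ft_force: [0.1, 0.1, 0.5]
gripper_width: 43.0
gripper_force: 0.0
```

Emit:
{"fn": "move_arm", "kwargs": {"delta_pos": [[-0.3,0,0],[-0.25,0,0],[-0.25,0,0],[-0.25,0,0],[-0.25,0,0],[-0.25,0,0],[-0.25,0,0],[0,0,0]], "yaw": [0,0,0,0,0,0,0,0]}}

```text
t: 14.25
eef_pos: [619.9, 57.6, 50.7]
tcp_rot: [0.986, 0.169, -0.003, 0.002]
ft_force: [0.2, -0.2, 0.2]
gripper_width: 42.5
gripper_force: 0.0
```

```bash
python3 -c "
from m import *
toolgo(-15,58,49)
cam('wrist','w6.png');cam('scene','s6.png')
a=cv2.resize(cv2.imread('pics/w6.png'),(400,300));b=cv2.resize(cv2.imread('pics/s6.png')[180:285,220:360],(400,300),interpolation=2)
cv2.imwrite('pics/p6.png',np.hstack([a,b]))
"
```

```text
t 14.25 here rail [24.5 57.7] [619.9  57.6  50.7] units [-1.58 -0.01  0.08] yaw units 0.0
```

View pics/p6.png

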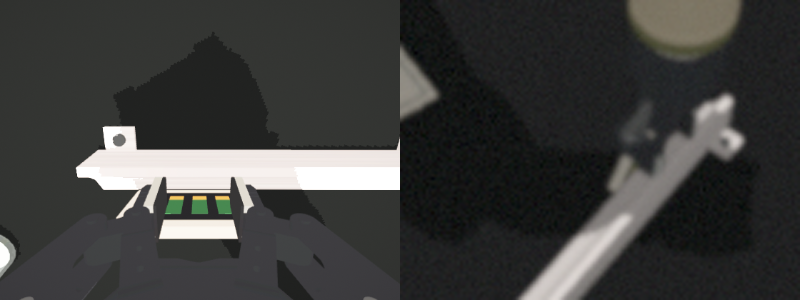

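The wrist view shows the chips (200,205) facing the fingers, with the plate nearly upright. I keep pushing.

Emit:
{"fn": "move_arm", "kwargs": {"delta_pos": [[-0.25,0,0],[-0.25,0,0],[-0.25,0,0],[-0.25,0,0],[-0.25,0,0],[-0.25,0,0],[0,0,0],[0,0,0]], "yaw": [0,0,0,0,0,0,0,0]}}

```text
t: 15.35
eef_pos: [585.3, 45.5, 51.0]
tcp_rot: [0.986, 0.169, -0.002, 0.002]
ft_force: [-0.4, -0.8, -1.0]
gripper_width: 42.8
gripper_force: 0.0
```

```bash
python3 -c "
from m import *
toolgo(-15,58,120)
cam('wrist','w7.png');cam('scene','s7.png')
a=cv2.resize(cv2.imread('pics/w7.png'),(400,300));b=cv2.resize(cv2.imread('pics/s7.png')[180:285,220:360],(400,300),interpolation=2)
cv2.imwrite('pics/p7.png',np.hstack([a,b]))
"
```

```text
t 15.35 here rail [-12.2  57.8] [585.3  45.5  51. ] units [-0.13 -0.   -2.76] yaw units 0.0
```

View pics/p7.png

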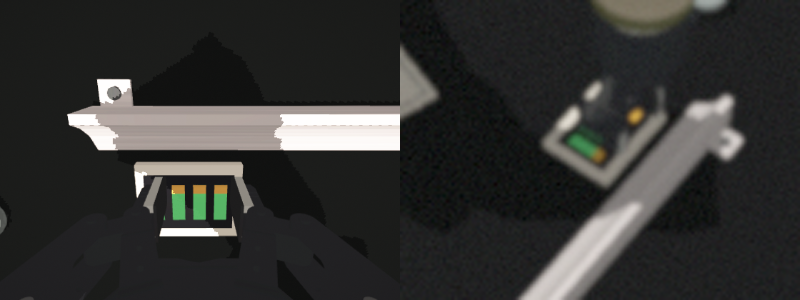

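The chips face up and the plate seems flat in front of the rail. I raise, move off and verify.

Emit:
{"fn": "move_arm", "kwargs": {"delta_pos": [[0,0,-0.4],[0,0,-1],[0,0,-1],[0,0,-1],[0,0,-1],[0,0,-1],[0,0,-1],[0,1,0],[0,1,0],[0,1,0]], "yaw": [0,0,0,0,0,0,0,0,0,0]}}

```text
t: 16.7
eef_pos: [611.0, -25.3, 212.0]
tcp_rot: [0.986, 0.169, -0.002, 0.002]
ft_force: [-0.2, 1.3, -0.4]
gripper_width: 42.6
gripper_force: 0.0
```

Emit:
{"fn": "move_arm", "kwargs": {"delta_pos": [[0,1,0],[0,1,0],[0,1,0],[0,1,0],[-0.5,1,0],[-0.5,1,0],[-0.5,1,0],[-0.5,1,0],[0,0,0],[0,0,0]], "yaw": [0,0,0,0,0,0,0,0,0,0]}}

```text
t: 17.95
eef_pos: [630.5, -228.9, 212.3]
tcp_rot: [0.986, 0.17, -0.002, 0.001]
ft_force: [0.7, -0.1, 0.3]
gripper_width: 42.7
gripper_force: 0.0
```

```bash
python3 -c "
from m import *
c=cam('top','t8.png');toolgo(0,0,200)
for n in ['carrier','beaker','wash_bottle','sample_box','stop_rail']:
    for f in find_in(n,'top'): print(n,f)
v,u=np.mgrid[195:255:3,225:320:5];uv=np.c_[u.ravel(),v.ravel()];P=dep(c,uv);r=w2r(P);k=(r[:,0]<-3)&(r[:,0]>-90)&(r[:,1]>5)&(r[:,1]<110)&(c['depth'][uv[:,1],uv[:,0]]>0)
print(np.c_[r,P[:,2]][k][::6].round(0).tolist())
b=cam('scene','s8.png')
a=cv2.resize(cv2.imread('pics/t8.png'),(400,300));b=cv2.resize(cv2.imread('pics/s8.png')[150:285,190:370],(400,300),interpolation=2)
cv2.imwrite('pics/p8.png',np.hstack([a,b]))
"
```

```text
t 18.0 here rail [ -60.7 -215.6] [ 630.6 -228.5  212.3] units [ 2.45 -8.62  0.47] yaw units 0.02
carrier {'box': [225.6, 280.9, 267.0, 328.6], 'p': 0.93}
carrier {'box': [260.0, 192.8, 306.2, 236.1], 'p': 0.9}
carrier {'box': [333.2, 267.7, 358.6, 297.7], 'p': 0.79}
carrier {'box': [379.6, 244.6, 420.3, 277.9], 'p': 0.75}
beaker {'box': [190.6, 236.8, 214.3, 262.5], 'p': 0.6}
beaker {'box': [262.0, 194.4, 311.0, 238.0], 'p': 0.32}
wash_bottle {'box': [395.1, 107.3, 430.3, 146.9], 'p': 0.66}
sample_box {'box': [413.8, 167.5, 460.1, 217.9], 'p': 0.56}
[[-4.0, 46.0, 1.0], [-15.0, 39.0, 9.0], [-13.0, 62.0, 7.0], [-3.0, 105.0, 1.0], [-28.0, 44.0, 11.0], [-18.0, 87.0, 5.0], [-41.0, 25.0, 8.0], [-32.0, 69.0, 6.0], [-54.0, 6.0, -4.0], [-46.0, 50.0, 7.0], [-37.0, 94.0, 6.0], [-60.0, 32.0, 6.0], [-51.0, 76.0, 10.0], [-73.0, 13.0, -3.0], [-65.0, 57.0, 5.0], [-56.0, 101.0, 7.0], [-78.0, 39.0, 4.0], [-70.0, 83.0, 6.0], [-68.0, 105.0, 8.0], [-90.0, 43.0, -4.0], [-80.0, 110.0, -0.0]]
```

View pics/p8.png

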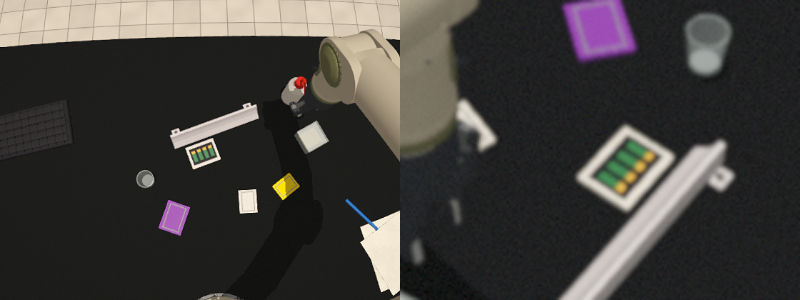

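The carrier lies flat (z about 4–10 mm) in front of the rail, chips up, at (203,153) in the left image. The bystanders have not moved and the robot touches nothing. I hand it in.

```bash
python3 -c "
from cell import *
print(finish_job())"
```

```text
the job is handed in; nothing more can be done
None
```

The carrier was tipped up against the rail and pushed back over; it now lies flat in front of the rail, chips up, with the beaker, wash bottle and sample box where they stood, and the job is handed in after about 18 s of robot time.

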